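# Third hand: hold the camera cage against the sprung plate

## Robot

A 6-joint arm with a two-finger parallel gripper is mounted at the origin on the work surface. World frame = base frame: x ahead of the robot, y to its left, z up, the work surface at z = 0. Lengths are in m, angles in rad, forces in N, time in s.
With the tool pointing down it reaches from about 0.25 to 0.725 m from the base axis. Payload 4 kg.
Tool frame: the origin (TCP) lies midway between the tips of the shut fingers; the grasp point (between the pads) lies 19 mm behind it; z points along the fingers, y is the line along which they close (so a half turn about z gives the same grasp; the last joint's range is limited). The gripper opens to 85 mm and grips with 20 to 120 N. Pads are 22 mm wide; open, the fingers measure 114 mm over their backs; the gripper's body (76 mm by 85 mm) begins 54 mm behind the grasp point. The pads swing forward as they close: fully open they stand 13 mm farther back than shut.
Start: joints at [1.231, 0.241, 0.005, 1.335, 0, 1.571], TCP at [0.167, 0.471, 0.231] pointing down, gripper open.
Joint ranges: [-2.72, 2.72], [-1.05, 1.87], [-1.09, 1.28], [-1.99, 2.15], [-1.42, 1.44], [-3.14, 3.14]. Speed limits (rad/s): [2.79, 2.79, 3.14, 3.14, 3.14, 3.14].

## Interface

Orientations are given as a unit quaternion [x, y, z, w].
In Python, from workcell import bot gives the robot as it stands.
- The arm moves only by the tool move_arm, never from a script. Its argument "motion" is a list of rows, each an object of numbers: "x", "y", "z": the shift along the tool's x, y, z in cm; "yaw": the turn about the tool's z in degrees. A call has 1 to 20 rows; each row is the pose to reach, as a shift and turn from the pose commanded when the call began, along the tool's axes at that moment; what a row does not reach only later rows make up. A row lasts 1/8 s, in which the tool goes at most 62.5 mm and 10.7 degrees, less where a joint would pass 70% of its speed; a pose out of reach is approached as far as the arm can. A call with a gripper value outside its range is refused whole. "gripper" is the opening, from -1 (shut) to 1 (fully open), set as the call begins (left out, the last holds). The fingers move at their own pace and stop on an object; the grip force is fixed at half the most. Time passes only in rows, so rows that repeat a pose let the fingers close. It gives the time, the measured TCP pose, the force, the opening and the grip force at its end, in the units of the state.
- bot.get_obs(): the state, without advancing time (a new reading comes with each control period).
- bot.camera(name): name is "scene" or "top" or "wrist"; returns the picture (480x640x3 uint8, blue, green, red); there is no depth.
- bot.camera_model(name): a dict with "K" (3x3 intrinsics, pixels), "world_from_camera" (4x4, takes a point from camera to world coordinates). Camera axes: x right, y down, z forward; pixel columns grow to the right and rows downward; lengths in m; the calibration is good to about 2 mm. A picture is of the moment at which its call begins: read the wrist's pose just before it. camera_model takes no time and is no camera call; for the wrist camera it gives the pose at the moment of the call.
- bot.job_done(): hands the job in; it is judged then, once.
Trained networks look in the newest picture that a camera, given by its name, has taken for a name from the list of things; names that differ only in an ending like _2 or _b are one class to them, and where a whole thing is asked for, a point or a joint stands for the part that bears it (a point fixed in the world has none). Each returns a list of dicts, best first, with "score" (0 to 1); they miss things now and then, are a little off and sometimes report something else, mostly with a low value. They report only what shows in the picture. A call takes as long as a camera call. They do not tell look-alikes from the thing itself.
- bot.cut_out(camera, name): "mask" (480x640 bool, what is visible of it) and "centre" ([row, column] in pixels, amid what is visible of it).
The state is a dict: "clock": time; "joint_pos": joint angles; "joint_vel": joint speeds; "tau": joint torques, N m; "eef_pos": TCP position; "tool_rot": TCP orientation; "ft_force": force on the tool from outside, world axes, zero at the start; "ft_torque": the same for the moment, N m; "grip_width": finger opening in m; "grasp_force": force on a finger pad.
Only numpy, scipy, OpenCV 4.12 (cv2) and the standard library are available. Lean on these libraries where they do the work, as an engineer would, in place of code of your own. Each camera call takes 0.05 s, during which the arm holds its last target. There are 200 camera calls.

## Task

Pick up the black camera cage, stand it upright on the jig's slick white bed with a long face flat against the aluminium plate and the yellow centre lines of cage and plate in line, and push it against the sprung plate with a steady 8 N or so, which brings the red pointer to the middle of the green band, so that I can drive the screw through the slot. Keep that push for at least three seconds and finish still gripping and pressing the cage: do not let go. Do not ram the plate to the end of its travel, and leave the prism, rear cap, bottle and turntable where they are.

Things in the scene. Friction and masses are not known exactly. Their poses are not given: they have to be found in the camera images.
- cage: Loose black aluminium camera cage, upright open frame 36 mm deep (x), 110 wide (y), 78 tall, 0.22-0.45 kg. Origin: centre of underside. Its long faces (normal to x) are alike; either may meet the plate. A block 40 mm wide (y) under the top bar makes its middle solid from 50 to 78 mm height: grip across the 36 mm depth from above. Yellow lines mark the middle (y = 0) on top and at the foot.
- jig: Jig fixed to the work surface. Origin at surface level under the middle of the unpushed plate's front face; x = push direction, from bed to plate to grey spring housing. Wooden bed 10 mm thick, 160 wide (y), x -110 to +130; clear before the plate (x < 0), with a slick white sheet (friction 0.1). Housing x 70 to 120 mm, 48 tall, with a white strip at y = 55 mm whose green band (x 90 to 102 mm) means 5 to 11 N.
- plate: Jig's aluminium plate, 8 mm thick (x), 124 wide (y), from 12 to 42 mm above the work surface. Slides along the jig's x only, on a 500 N/m spring without preload: 16 mm at 8 N, hard stop at 30. Its origin is the jig's when unpushed, so its x in the jig's frame is the travel. Black slot and yellow line at y = 0. Red pointer at y = 55 mm, 54 tall, tip at jig x 80 mm unpushed, 96 at 8 N.
- prism: Loose upright clear glass prism, three-sided, 50 mm tall, about 42 mm a side. Bystander. Origin at the centre of its underside.
- rear_cap: Loose grey plastic lens rear cap, 62 mm diameter, 16 mm tall, lying flat. Bystander. Origin at the centre of its underside.
- bottle: Loose stainless twist cap bottle, empty and sealed, 66 mm diameter, 190 mm tall, upright. Bystander. Origin at the centre of its underside.
- turntable: Small white turntable, 140 mm diameter, with a compact camera fixed on it, 86 mm tall in all. Bystander. Origin at the centre of its underside.
Things that resemble listed ones, but are neither listed nor needed, are in the scene too. There is more than one size of the cage; the job needs the largest.

How it is judged:
On the way:
1. the cage, gripped, upright on the bed, flush and centred, is pressed on the plate with 4.5 to 11.5 N for 2.5 s on end (contact force between cage and plate between 4.5 and 11.5 N and y of cage in the frame of jig between -0.008 and 0.008 m and z of cage in the frame of jig between 0.007 and 0.014 m and angle between the x axis of cage and the x axis of jig, either way round below 0.05 rad and angle between cage's own z axis and vertical below 0.05 rad and contact force between the fingers and cage above 1 N and linear speed of cage below 0.02 m/s), for 2.5 s.
At the end, for the whole second after the job is handed in: Still gripped, the cage stands upright (0.05 rad) on the bed (underside at 7 to 14 mm), centred on the plate within 8 mm, parallel to it within 0.05 rad, at rest, pressing it with 4.5 to 11.5 N, which it has done for 2.5 s on end and goes on doing (all of step 1); the arm keeps its last pose, push and grip.
It fails at once if the plate is rammed to the end of its travel (over 27.5 mm) (x of plate in the frame of jig above 0.0275 m).
It fails at once if the glass prism is moved more than 20 mm (distance of prism from where it was at the start of the episode above 0.02 m).
It fails at once if the lens rear cap is moved more than 20 mm (distance of rear_cap from where it was at the start of the episode above 0.02 m).
It fails at once if the steel bottle is moved more than 20 mm (distance of bottle from where it was at the start of the episode above 0.02 m).
It fails at once if the turntable with the camera is moved more than 20 mm (distance of turntable from where it was at the start of the episode above 0.02 m).
It also fails if it takes over 51 s, if anything falls off the work surface, if the arm or the gripper's body presses on something with over 40 N, if the wrist force passes 120 N, or if a joint passes its speed limit or range.

## Working session

There is one attempt and no reset: what is moved stays moved. The work goes in short steps, Python scripts to look and compute and a tool call to move; the robot and the scene stay as the last step left them, time stands still between calls to the robot, and variables do not carry over. Pictures are saved under pics/ and viewed, at most 10 in all, crops included, and the job is handed in when it is done.

Besides the shell and the picture viewer there is one more tool, called as name(argument=value, ...), one argument or row to a line, values as JSON. move_arm: Moves the arm, as the interface text tells. Its arguments: {"type":"object","properties":{"motion":{"type":"array"},"gripper":{"type":"number"}},"required":["motion"]}

```bash
mkdir -p pics
cat > h.py <<'E'
import numpy as np, cv2
from workcell import bot
from scipy.spatial.transform import Rotation as R
def ray(cam,r,c,z,M=None):
    m=M or bot.camera_model(cam);T=np.array(m["world_from_camera"]);K=np.array(m["K"])
    d=T[:3,:3]@np.linalg.inv(K)@[c,r,1];o=T[:3,3]
    return o+d*(z-o[2])/d[2]
def px(cam,p,M=None):
    m=M or bot.camera_model(cam);T=np.array(m["world_from_camera"]);K=np.array(m["K"])
    q=K@(T[:3,:3].T@(np.array(p)-T[:3,3]));return q[:2]/q[2]
E
python3 - <<'E'
from h import *
for c in("top","scene"):
    cv2.imwrite(f"pics/{c}0.png",bot.camera(c))
for c in("top","scene"):
  for n in("cage","jig","plate","prism","rear_cap","bottle","turntable"):
    for d in bot.cut_out(c,n):
        rr,cc=d["centre"];print(c,n,round(d["score"],2),d["centre"],ray(c,rr,cc,.0).round(3),d["mask"].sum())
o=bot.get_obs();print(o["clock"],o["tool_rot"],o["ft_force"])
print({c:np.array(bot.camera_model(c)["world_from_camera"]).round(3) for c in("top","scene")})
E
```

```text
top cage 0.8 [188.1, 270.8] [0.699 0.18  0.   ] 572
top cage 0.7 [301.6, 247.2] [0.466 0.224 0.   ] 608
top cage 0.58 [238.3, 251.2] [0.594 0.218 0.   ] 1397
top jig 0.91 [255.3, 480.6] [ 0.559 -0.253  0.   ] 9395
top plate 0.72 [252.2, 469.8] [ 0.566 -0.231  0.   ] 775
top prism 0.35 [255.9, 480.6] [ 0.558 -0.253  0.   ] 9399
top rear_cap 0.84 [301.0, 365.2] [ 0.467 -0.012  0.   ] 482
top bottle 0.72 [141.0, 353.0] [0.803 0.007 0.   ] 1692
top turntable 0.72 [262.4, 115.8] [0.544 0.485 0.   ] 4229
scene cage 0.84 [206.2, 388.5] [0.405 0.232 0.   ] 354
scene cage 0.73 [280.5, 355.4] [0.67  0.178 0.   ] 966
scene cage 0.7 [233.9, 378.0] [0.516 0.213 0.   ] 2506
scene jig 0.73 [243.0, 145.2] [ 0.585 -0.247  0.   ] 5845
scene plate 0.57 [227.0, 144.8] [ 0.528 -0.271  0.   ] 939
scene prism 0.85 [243.4, 270.4] [0.566 0.003 0.   ] 337
scene rear_cap 0.73 [218.1, 272.6] [ 0.472 -0.011  0.   ] 475
scene bottle 0.87 [274.0, 248.0] [ 0.667 -0.018  0.   ] 3867
scene turntable 0.65 [240.5, 516.9] [0.518 0.483 0.   ] 3681
0.8 [1.69074370e-01 9.85603296e-01 2.17000347e-05 2.02861766e-05] [0.43790101 0.19512672 0.21414498]
{'top': array([[-0.004, -0.988,  0.153,  0.442],
       [-0.999, -0.002, -0.042,  0.133],
       [ 0.042, -0.153, -0.987,  0.912],
       [ 0.   ,  0.   ,  0.   ,  1.   ]]), 'scene': array([[-0.114,  0.548, -0.829,  1.442],
       [ 0.993,  0.043, -0.107,  0.228],
       [-0.023, -0.835, -0.549,  0.608],
       [ 0.   ,  0.   ,  0.   ,  1.   ]])}
```

View pics/top0.png

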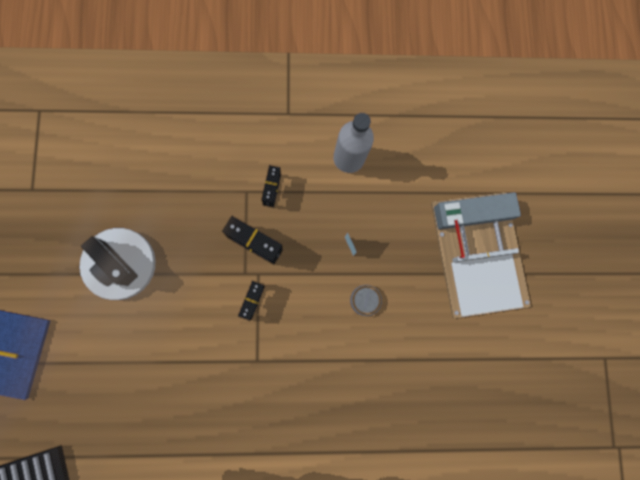

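View pics/scene0.png

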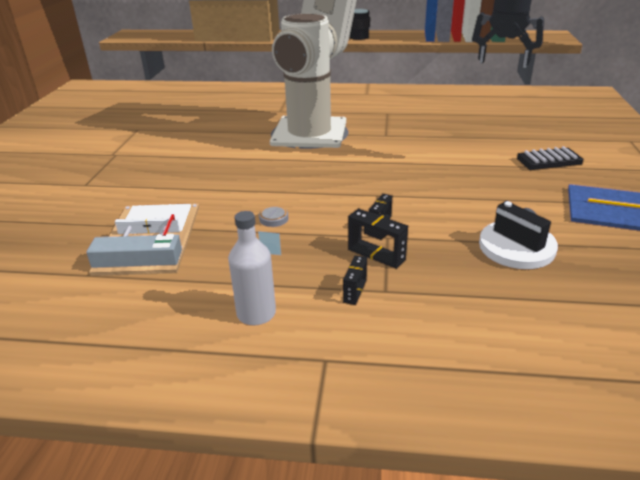

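The scene shows the big cage at about (252,240) in the top view, between two small look-alikes at (271,186) and (251,300). The jig is at (480,255), with its plate towards +x and the white bed nearer the robot. Next I'll compute rough poses.

```bash
cat >> h.py <<'E'
def plan(xy,z,ydir):
    "shift (cm, tool axes) and yaw (deg) to TCP at xy,z with tool y along +-ydir; from commanded~measured pose"
    o=bot.get_obs();r=R.from_quat(o["tool_rot"]).as_matrix()
    d=r.T@(np.array([*xy,z])-o["eef_pos"])*100
    v=r.T@np.array([*ydir,0]);a=np.degrees(np.arctan2(-v[0],v[1]));a=(a+90)%180-90
    return d.round(2),a.round(2),o["joint_pos"].round(2) if hasattr(o["joint_pos"],'round') else o["joint_pos"]
E
python3 - <<'E'
from h import *
im=bot.camera("top");hsv=cv2.cvtColor(im,cv2.COLOR_BGR2HSV)
d=[d for d in bot.cut_out("top","cage") if d["mask"].sum()>1000][0]
rect=cv2.minAreaRect(np.argwhere(d["mask"])[:,::-1].astype(np.float32));print(rect)
b=cv2.boxPoints(rect);e=[(b[i]+b[(i+1)%4])/2 for i in range(4)]
e=[ray("top",p[1],p[0],.078)[:2] for p in e]; L=max((e[0]-e[2],e[1]-e[3]),key=np.linalg.norm)
print("len",np.linalg.norm(L),"ang",np.degrees(np.arctan2(L[1],L[0])))
c=ray("top",rect[0][1],rect[0][0],.078);print("c",c)
n=np.array([-L[1],L[0]]);print(plan(c[:2],.25,n/np.linalg.norm(n)))
o=bot.get_obs();print(R.from_quat(o["tool_rot"]).as_matrix().round(3))
# bed sheet
J=max(bot.cut_out("top","jig"),key=lambda d:d["score"])["mask"]
s=(J&(hsv[...,1]<60)&(hsv[...,2]>150)).astype(np.uint8)
n_,lab,st,_=cv2.connectedComponentsWithStats(s);k=1+st[1:,4].argmax();rs=cv2.minAreaRect(np.argwhere(lab==k)[:,::-1].astype(np.float32));print(rs)
print([ray("top",p[1],p[0],.010).round(3) for p in cv2.boxPoints(rs)])
E
```

```text
((252.0283203125, 240.34906005859375), (61.96803283691406, 21.756799697875977), 29.05460548400879)
len 0.11551644419063127 ang 60.84303945723893
c [0.57681685 0.2093969  0.078     ]
(array([-47.41, -11.03,  -1.87]), np.float64(-80.31), array([ 1.23,  0.24,  0.01,  1.34, -0.  ,  1.57]))
[[-0.943  0.333  0.   ]
 [ 0.333  0.943  0.   ]
 [-0.     0.    -1.   ]]
((486.8243103027344, 284.4459533691406), (56.060054779052734, 64.9375991821289), 80.53767395019531)
[array([ 0.544, -0.185,  0.01 ]), array([ 0.566, -0.319,  0.01 ]), array([ 0.454, -0.33 ,  0.01 ]), array([ 0.433, -0.198,  0.01 ])]
```

move_arm(
  motion=[
    {"x": -5, "y": -1, "z": -0.2, "yaw": 10},
    {"x": -10, "y": -2, "z": -0.4, "yaw": 20},
    {"x": -15, "y": -3, "z": -0.6, "yaw": 30},
    {"x": -20, "y": -4, "z": -0.8, "yaw": 40},
    {"x": -25, "y": -5, "z": -1, "yaw": 50},
    {"x": -30, "y": -7, "z": -1.2, "yaw": 60},
    {"x": -35, "y": -8, "z": -1.4, "yaw": 70},
    {"x": -40, "y": -9, "z": -1.6, "yaw": 80},
    {"x": -44, "y": -10, "z": -1.8, "yaw": 90},
    {"x": -47.4, "y": -11, "z": -1.9, "yaw": 99.7},
    {"x": -47.4, "y": -11, "z": -1.9, "yaw": 99.7},
    {"x": -47.4, "y": -11, "z": -1.9, "yaw": 99.7},
  ],
)

```text
clock: 2.45
eef_pos: [0.5764, 0.2098, 0.2499]
tool_rot: [0.862, 0.507, -0.0, -0.0]
ft_force: [-0.2, 0.1, -0.4]
grip_width: 0.0857
grasp_force: 0.0
```

Run:
```python
from h import *
M=bot.camera_model("wrist");im=bot.camera("wrist");cv2.imwrite("pics/w1.png",im)
o=bot.get_obs();print(o["clock"],o["eef_pos"],R.from_quat(o["tool_rot"]).as_matrix().round(3).tolist(),o["joint_pos"])
print(np.array(M["world_from_camera"]).round(3))
hsv=cv2.cvtColor(im,cv2.COLOR_BGR2HSV)
for d in bot.cut_out("wrist","cage"):
    print(d["score"],d["centre"],d["mask"].sum())
```

```text
2.5 [0.57613519 0.21020596 0.2502015 ] [[0.486, 0.874, -0.001], [0.874, -0.486, 0.0], [-0.0, -0.001, -1.0]] [3.49672363e-01 4.68919668e-01 3.82914896e-01 1.48550568e+00
 3.53154592e-04 2.42792289e+00]
[[ 0.874 -0.466 -0.138  0.61 ]
 [-0.486 -0.839 -0.246  0.273]
 [-0.001  0.283 -0.959  0.393]
 [ 0.     0.     0.     1.   ]]
0.95 [205.0, 326.7] 4407
0.64 [249.3, 235.4] 2396
```

View pics/w1.png

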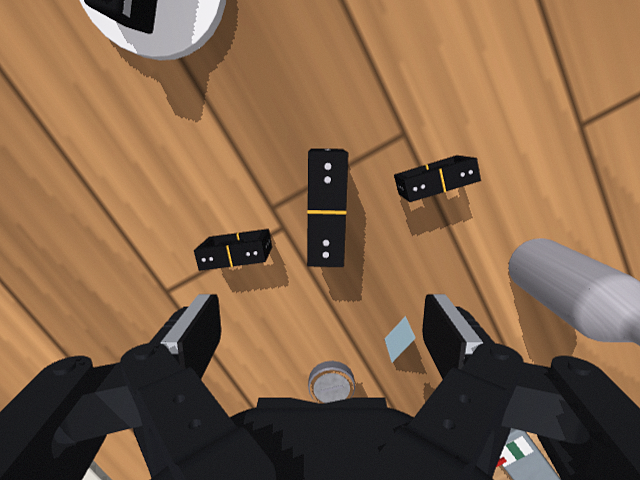

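The picture shows the large cage squarely aligned, with its top-face corners near (310,150), (348,150), (344,266) and (308,266) and its yellow line at row 211. The small ones are clear of the fingers.

Run:
```python
from h import *
M=bot.camera_model("wrist");im=cv2.imread("pics/w1.png");hsv=cv2.cvtColor(im,cv2.COLOR_BGR2HSV)
y=cv2.inRange(hsv,(18,120,120),(35,255,255));y[:190]=0;y[230:]=0;y[:,:298]=0;y[:,355:]=0
p=np.argwhere(y)[:,::-1].astype(np.float32);r=cv2.minAreaRect(p);print(r,len(p))
c=ray("wrist",r[0][1],r[0][0],.078,M);print("yellow c",c)
x0,x1=p[:,0].min(),p[:,0].max();q=[ray("wrist",p[p[:,0]==x][:,1].mean(),x,.078,M) for x in(x0,x1)]
print("w",np.linalg.norm(q[1]-q[0]),np.degrees(np.arctan2(*(q[1]-q[0])[[1,0]])))
# dark edges of top face
dark=im.max(2)<70
L=[];
for row in list(range(160,200))+list(range(222,258)):
    cs=np.flatnonzero(dark[row,290:370])+290
    a,b=ray("wrist",row,cs.min()-.5,.078,M),ray("wrist",row,cs.max()+.5,.078,M);L.append([*a[:2],*b[:2]])
L=np.array(L)
for s in(L[:,:2],L[:,2:]):
    v=cv2.fitLine(s.astype(np.float32),cv2.DIST_HUBER,0,1e-4,1e-4).ravel();print("edge",np.degrees(np.arctan2(v[1],v[0])),v[2:])
t=bot.get_obs();print(plan(c[:2],.045,[np.cos(np.radians(-29.1)),np.sin(np.radians(-29.1))])[:2], px("wrist",[*t["eef_pos"][:2],.078],M))
```

```text
((326.47515869140625, 211.695556640625), (39.04653549194336, 3.926068067550659), 2.0454084873199463) 156
yellow c [0.58081818 0.2115447  0.078     ]
w 0.036475954263496695 -29.762399440637992
edge 60.33146 [0.5717354  0.23146169]
edge 60.113804 [0.60317254 0.21402541]
(array([ 0.33,  0.37, 20.54]), np.float64(0.05)) [322.56602549 215.09499817]
```

move_arm(
  motion=[
    {"x": 0.3, "y": 0.35, "z": 3, "yaw": 0.7},
    {"x": 0.3, "y": 0.35, "z": 7, "yaw": 0.7},
    {"x": 0.3, "y": 0.35, "z": 11, "yaw": 0.7},
    {"x": 0.3, "y": 0.35, "z": 14, "yaw": 0.7},
    {"x": 0.3, "y": 0.35, "z": 16.5, "yaw": 0.7},
    {"x": 0.3, "y": 0.35, "z": 18.5, "yaw": 0.7},
    {"x": 0.3, "y": 0.35, "z": 20, "yaw": 0.7},
    {"x": 0.3, "y": 0.35, "z": 20.5, "yaw": 0.7},
    {"x": 0.3, "y": 0.35, "z": 20.5, "yaw": 0.7},
  ],
  gripper=0.45,
)

```text
clock: 3.68
eef_pos: [0.5814, 0.2109, 0.0456]
tool_rot: [0.865, 0.501, 0.0, 0.0]
ft_force: [0.3, 0.3, 0.0]
grip_width: 0.0619
grasp_force: 0.0
```

move_arm(
  motion=[
    {"z": 0},
    {"z": 0},
    {"z": 0},
    {"z": 0},
    {"z": 0},
    {"z": 0},
    {"z": 0},
    {"z": 0},
  ],
  gripper=-1,
)

```text
invalid input at $.motion[0]: expected keys x, y, z, yaw
```

move_arm(
  motion=[
    {"x": 0, "y": 0, "z": 0, "yaw": 0},
    {"x": 0, "y": 0, "z": 0, "yaw": 0},
    {"x": 0, "y": 0, "z": 0, "yaw": 0},
    {"x": 0, "y": 0, "z": 0, "yaw": 0},
    {"x": 0, "y": 0, "z": 0, "yaw": 0},
    {"x": 0, "y": 0, "z": 0, "yaw": 0},
    {"x": 0, "y": 0, "z": 0, "yaw": 0},
    {"x": 0, "y": 0, "z": 0, "yaw": 0},
  ],
  gripper=-1,
)

```text
clock: 4.68
eef_pos: [0.5824, 0.2109, 0.0465]
tool_rot: [0.865, 0.501, 0.001, 0.0]
ft_force: [0.7, -0.2, 5.3]
grip_width: 0.0354
grasp_force: 61.9
```

Run:
```python
from h import *
o=bot.get_obs();print(o["eef_pos"],o["grip_width"],o["grasp_force"],o["ft_force"])
print(plan((.47,-.264),.2,[np.cos(.13),np.sin(.13)]))
print(R.from_quat(o["tool_rot"]).as_matrix().round(3))
```

```text
[0.58238402 0.21088778 0.04650639] 0.03539952893314854 61.88842982053757 [ 0.65988964 -0.16959027  5.29197151]
(array([-46.75,  13.93, -15.41]), np.float64(-37.32), array([ 0.35,  0.6 ,  0.06,  1.02, -0.  ,  2.44]))
[[ 0.498  0.867  0.002]
 [ 0.867 -0.498  0.001]
 [ 0.002  0.002 -1.   ]]
```

move_arm(
  motion=[
    {"x": 0, "y": 0, "z": -1, "yaw": 0},
    {"x": 0, "y": 0, "z": -3, "yaw": 0},
    {"x": 0, "y": 0, "z": -7, "yaw": 0},
    {"x": 0, "y": 0, "z": -11, "yaw": 0},
    {"x": 0, "y": 0, "z": -15, "yaw": 0},
    {"x": -2, "y": 0.3, "z": -18, "yaw": -1},
    {"x": -6, "y": 1, "z": -20, "yaw": -4},
    {"x": -11, "y": 1.9, "z": -20, "yaw": -8},
    {"x": -16, "y": 2.7, "z": -20, "yaw": -12},
    {"x": -21, "y": 3.5, "z": -20, "yaw": -16},
    {"x": -26, "y": 4.4, "z": -20, "yaw": -20},
    {"x": -31, "y": 5.2, "z": -20, "yaw": -24},
    {"x": -36, "y": 6.1, "z": -20, "yaw": -28},
    {"x": -41, "y": 6.9, "z": -20, "yaw": -32},
    {"x": -46, "y": 7.8, "z": -20, "yaw": -35},
    {"x": -49.5, "y": 8.3, "z": -20, "yaw": -37},
    {"x": -51, "y": 8.6, "z": -20, "yaw": -37.3},
    {"x": -51.6, "y": 8.7, "z": -20, "yaw": -37.3},
    {"x": -51.6, "y": 8.7, "z": -20, "yaw": -37.3},
    {"x": -51.6, "y": 8.7, "z": -20, "yaw": -37.3},
  ],
)

```text
clock: 7.18
eef_pos: [0.4003, -0.2791, 0.2453]
tool_rot: [0.659, 0.752, 0.0, -0.0]
ft_force: [-0.2, -0.4, -3.6]
grip_width: 0.0352
grasp_force: 61.0
```

Run:
```python
from h import *
import json
M=bot.camera_model("wrist");im=bot.camera("wrist");cv2.imwrite("pics/w2.png",im)
json.dump({k:np.array(v).tolist() for k,v in M.items()},open("w2.json","w"))
o=bot.get_obs();print(o["eef_pos"],o["tool_rot"],o["ft_force"],o["joint_pos"])
```

```text
[ 0.40028273 -0.2791824   0.24531965] [ 6.59191995e-01  7.51974653e-01  1.44229774e-04 -1.18888044e-04] [-0.31178796 -0.97237181 -3.37996911] [-6.09215858e-01  2.11293164e-01  3.78254538e-03  1.36349022e+00
  3.12926783e-04  8.30271627e-01]
```

View pics/w2.png

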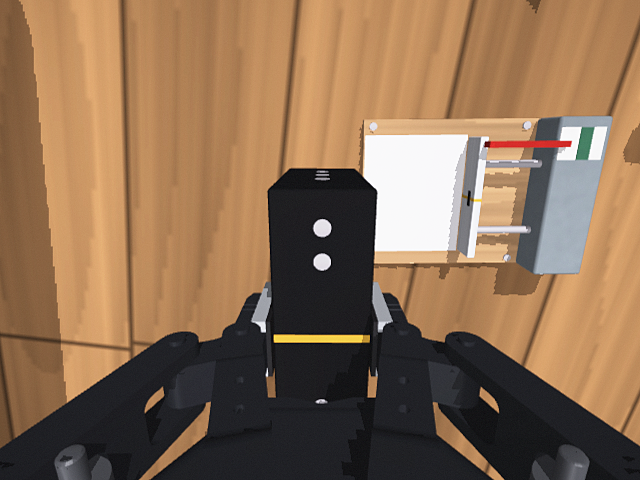

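The held cage is square in the gripper (yellow line at row 339). The jig is fully visible: bed corner at (362,120), plate near columns 459–487, slot at (468,198). I'll zoom in to read exact points.

Run:
```python
from h import *
im=cv2.imread("pics/w2.png")[105:285,355:625]
cv2.imwrite("pics/z.png",cv2.resize(im[:170,:],(800,504),interpolation=cv2.INTER_CUBIC))
```

```text
(no output)
```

View pics/z.png

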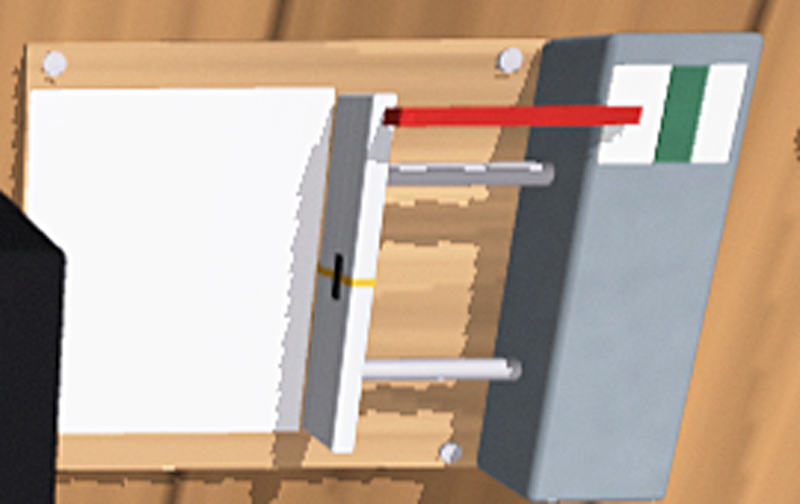

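```bash
cat > fit.py <<'E'
from h import *
import json
from scipy.optimize import least_squares
M=json.load(open("w2.json"))
n=np.nan
P=[(373,95,0,62,42),(333,452,0,-62,42),(397,95,8,62,42),(352,452,8,-62,42),(338,95,0,62,12),(303,432,0,-62,12),(27,45,-110,80,10),
(672,68,90,n,48),(657,160,90,n,48),(708,68,102,n,48),(692,160,102,n,48),(613,35,70,n,48),(530,498,70,n,48),(760,35,120,n,48),(662,498,120,n,48),(642,115,80,55,54),(360,282,n,0,42),(300,468,n,-80,10)]
W=[ray("wrist",105+v/2.963,355+u/2.963,z/1e3,M)[:2] for u,v,_,_,z in P]
def res(p,flat=True):
    c,s=np.cos(p[2]),np.sin(p[2]);o=[]
    for w,q in zip(W,P):
        d=w-p[:2];o.append([(c*d[0]+s*d[1]-q[2]/1e3),(-s*d[0]+c*d[1]-q[3]/1e3)])
    o=np.array(o);return o[~np.isnan(o)] if flat else o
f=least_squares(res,[.555,-.252,.13],loss="soft_l1",f_scale=.001);print(f.x,np.degrees(f.x[2]));print((res(f.x,False)*1e3).round(1).tolist())
# held cage: yellow line
im=cv2.imread("pics/w2.png");hsv=cv2.cvtColor(im,cv2.COLOR_BGR2HSV)
y=cv2.inRange(hsv,(18,120,120),(35,255,255));y[:325]=0;y[350:]=0;y[:,:260]=0;y[:,385:]=0
r=cv2.minAreaRect(np.argwhere(y)[:,::-1].astype(np.float32));c=ray("wrist",r[0][1],r[0][0],.2453+.0315,M);print(r)
o=bot.get_obs();Rt=R.from_quat(o["tool_rot"]).as_matrix();print("cage mid in tool mm",(Rt.T@(c-o["eef_pos"])*1e3).round(1))
print("tool y ang",np.degrees(np.arctan2(Rt[1,1],Rt[0,1])))
jx=np.array([np.cos(f.x[2]),np.sin(f.x[2])])
print(plan(f.x[:2]-.045*jx,.2453,jx))
E
python3 fit.py
```

```text
[ 0.551887   -0.24976653  0.13965835] 8.00183385210558
[[-0.6, -0.0], [0.1, 0.4], [-0.8, -0.1], [-1.0, 0.4], [0.3, -0.1], [0.9, -2.1], [-0.1, -0.4], [0.8, nan], [1.8, nan], [0.3, nan], [1.2, nan], [0.2, nan], [0.1, nan], [-3.5, nan], [-2.6, nan], [-0.1, 0.3], [nan, 0.3], [nan, 0.2]]
((320.9999694824219, 337.9999694824219), (95.99998474121094, 7.999999046325684), -0.0)
cage mid in tool mm [  0.5  -1.  -31.5]
tool y ang 7.523439983247573
(array([ 0.89, 10.92,  0.  ]), np.float64(-0.48), array([-0.61,  0.21,  0.  ,  1.36,  0.  ,  0.83]))
```

move_arm(
  motion=[
    {"x": 0.3, "y": 3, "z": 0, "yaw": -0.2},
    {"x": 0.6, "y": 7, "z": 2, "yaw": -0.4},
    {"x": 0.8, "y": 10, "z": 6, "yaw": -0.5},
    {"x": 0.85, "y": 10.9, "z": 10, "yaw": -0.5},
    {"x": 0.85, "y": 10.9, "z": 13, "yaw": -0.5},
    {"x": 0.85, "y": 10.9, "z": 15.5, "yaw": -0.5},
    {"x": 0.85, "y": 10.9, "z": 17.2, "yaw": -0.5},
    {"x": 0.85, "y": 10.9, "z": 18.2, "yaw": -0.5},
    {"x": 0.85, "y": 10.9, "z": 18.6, "yaw": -0.5},
    {"x": 0.85, "y": 10.9, "z": 18.6, "yaw": -0.5},
    {"x": 0.85, "y": 10.9, "z": 18.6, "yaw": -0.5},
  ],
)

```text
clock: 8.6
eef_pos: [0.5075, -0.2579, 0.0602]
tool_rot: [0.657, 0.754, 0.0, 0.001]
ft_force: [-0.8, -0.0, -4.0]
grip_width: 0.0352
grasp_force: 61.3
```

```bash
cat > st.py <<'E'
from h import *
import sys
M=bot.camera_model("wrist");im=bot.camera("wrist");cv2.imwrite(f"pics/{sys.argv[1]}.png",im)
J=np.array([.551887,-.249767]);a=.13966
o=bot.get_obs();Rt=R.from_quat(o["tool_rot"]).as_matrix();A=np.array([[np.cos(a),np.sin(a)],[-np.sin(a),np.cos(a)]])
print("t",o["clock"],"tcp in jig mm",(A@(o["eef_pos"][:2]-J)*1e3).round(1),"z",o["eef_pos"][2].round(4),"yaw err",np.degrees(np.arctan2(Rt[1,1],Rt[0,1])-a).round(2),"tilt",Rt[:2,2].round(4))
print("f jig",(A@np.array(o["ft_force"])[:2]).round(2),o["ft_force"],o["ft_torque"],o["grasp_force"])
E
python3 st.py w3
```

```text
t 8.65 tcp in jig mm [-45.2  -1.9] z 0.0602 yaw err -0.07 tilt [ 0.0015 -0.0007]
f jig [-0.46 -0.21] [-0.42752754 -0.26898114 -3.61238648] [-0.01984305 -0.01792375 -0.00942487] 61.30210876464844
```

View pics/w3.png

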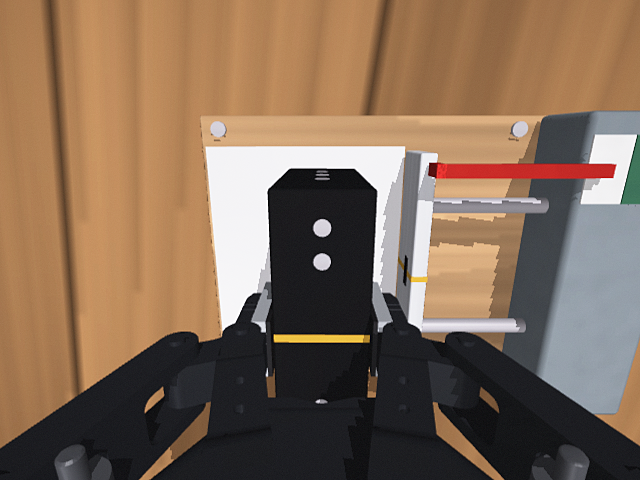

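move_arm(
  motion=[
    {"x": 0.14, "y": 0, "z": 0.1, "yaw": 0},
    {"x": 0.14, "y": 0, "z": 0.2, "yaw": 0},
    {"x": 0.14, "y": 0, "z": 0.3, "yaw": 0},
    {"x": 0.14, "y": 0, "z": 0.35, "yaw": 0},
    {"x": 0.14, "y": 0, "z": 0.35, "yaw": 0},
  ],
)

```text
clock: 9.28
eef_pos: [0.507, -0.2564, 0.0565]
tool_rot: [0.657, 0.754, 0.0, 0.0]
ft_force: [-1.0, 0.9, 2.0]
grip_width: 0.0353
grasp_force: 62.1
```

```bash
python3 st.py w4
python3 - <<'E'
from h import *
M=bot.camera_model("wrist");im=cv2.imread("pics/w4.png");hsv=cv2.cvtColor(im,cv2.COLOR_BGR2HSV)
y=cv2.inRange(hsv,(20,140,120),(35,255,255))
J=np.array([.551887,-.249767]);a=.13966;A=np.array([[np.cos(a),np.sin(a)],[-np.sin(a),np.cos(a)]])
n,l,s,c=cv2.connectedComponentsWithStats(y)
for i in range(1,n):
    if s[i,4]>15:
        for z in(.042,.088): print(s[i],z,(A@(ray("wrist",c[i][1],c[i][0],z,M)[:2]-J)*1e3).round(1))
E
```

```text
t 9.325 tcp in jig mm [-45.4  -0.3] z 0.0565 yaw err -0.07 tilt [ 0.0009 -0.0004]
f jig [-1.1   1.18] [-1.25179972  1.01455662  2.49337251] [0.24974017 0.39445996 0.01348791] 62.21964865922928
[412 283  18   5  86] 0.042 [3.3 0.5]
[412 283  18   5  86] 0.088 [-11.2  21.4]
[274 334  96   9 692] 0.042 [-46.1 -29.6]
[274 334  96   9 692] 0.088 [-46.2   0. ]
```

move_arm(
  motion=[
    {"x": 0, "y": 0.3, "z": 0, "yaw": 0},
    {"x": 0, "y": 0.7, "z": 0, "yaw": 0},
    {"x": 0, "y": 1.1, "z": 0, "yaw": 0},
    {"x": 0, "y": 1.5, "z": 0, "yaw": 0},
    {"x": 0, "y": 1.9, "z": 0, "yaw": 0},
    {"x": 0, "y": 2.2, "z": 0, "yaw": 0},
    {"x": 0, "y": 2.5, "z": 0, "yaw": 0},
    {"x": 0, "y": 2.8, "z": 0, "yaw": 0},
    {"x": 0, "y": 3.0, "z": 0, "yaw": 0},
    {"x": 0, "y": 3.2, "z": 0, "yaw": 0},
    {"x": 0, "y": 3.4, "z": 0, "yaw": 0},
    {"x": 0, "y": 3.6, "z": 0, "yaw": 0},
    {"x": 0, "y": 3.8, "z": 0, "yaw": 0},
    {"x": 0, "y": 3.8, "z": 0, "yaw": 0},
    {"x": 0, "y": 3.8, "z": 0, "yaw": 0},
  ],
)

```text
clock: 11.2
eef_pos: [0.5434, -0.2516, 0.0566]
tool_rot: [0.657, 0.754, -0.001, -0.0]
ft_force: [-6.0, -0.8, 9.9]
grip_width: 0.0356
grasp_force: 62.9
```

```bash
python3 st.py w5
```

```text
t 11.25 tcp in jig mm [-8.7 -0.6] z 0.0565 yaw err -0.07 tilt [-0.0018 -0.0013]
f jig [-5.73  0.13] [-5.69752792 -0.66673413  7.82465033] [-0.08305125  1.2365204   0.25930318] 62.90710151195526
```

View pics/w5.png

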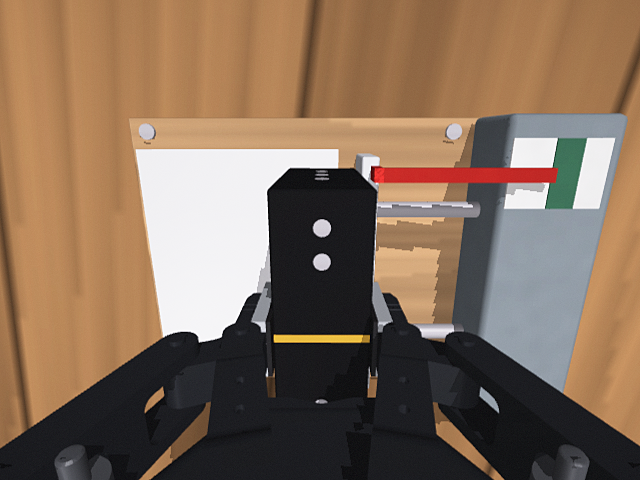

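The pointer has just reached the band's lower edge (555,175), about 4.5–5 N. I'll add about 7 mm.

move_arm(
  motion=[
    {"x": 0.05, "y": 0.15, "z": 0, "yaw": 0},
    {"x": 0.05, "y": 0.3, "z": 0, "yaw": 0},
    {"x": 0.05, "y": 0.45, "z": 0, "yaw": 0},
    {"x": 0.05, "y": 0.6, "z": 0, "yaw": 0},
    {"x": 0.05, "y": 0.7, "z": 0, "yaw": 0},
    {"x": 0.05, "y": 0.7, "z": 0, "yaw": 0},
    {"x": 0.05, "y": 0.7, "z": 0, "yaw": 0},
  ],
)

```text
clock: 12.12
eef_pos: [0.5489, -0.2508, 0.0566]
tool_rot: [0.657, 0.754, -0.002, -0.001]
ft_force: [-9.4, -3.4, 11.6]
grip_width: 0.0352
grasp_force: 63.1
```

```bash
python3 st.py w6
```

```text
t 12.175 tcp in jig mm [-3.1 -0.6] z 0.0566 yaw err -0.1 tilt [-0.0044 -0.0026]
f jig [-9.04 -0.88] [-8.82697843 -2.12852073  9.56788853] [-0.33019506  1.98201354  0.3185065 ] 63.119850754737854
```

View pics/w6.png

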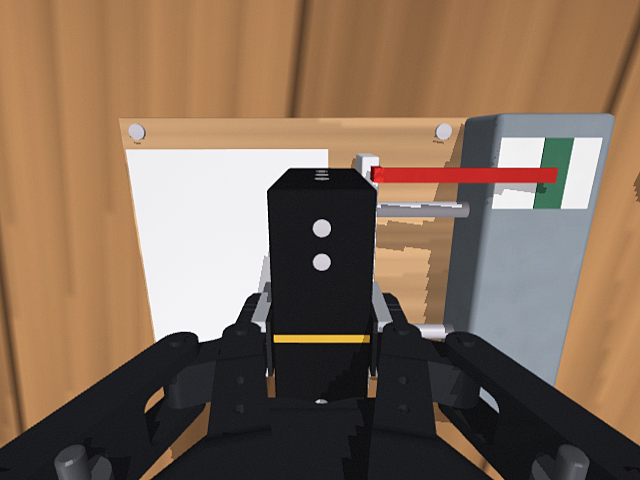

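Run:
```python
from h import *
M=bot.camera_model("wrist")
J=np.array([.551887,-.249767]);a=.13966;A=np.array([[np.cos(a),np.sin(a)],[-np.sin(a),np.cos(a)]])
im=cv2.imread("pics/w6.png").astype(int);red=(im[...,2]>150)&(im[...,1]<80)
c=np.flatnonzero(red[172:178].any(0)).max()+.5
for z in(.054,.051):print(c,(A@(ray("wrist",175,c,z,M)[:2]-J)*1e3).round(1))
b=(im[...,1]>im[...,2]+30)&(im[...,1]>im[...,0]+10)
for r in(160,190):
    g=np.flatnonzero(b[r,500:600])+500;print([(A@(ray("wrist",r,q,.048,M)[:2]-J)*1e3).round(1) for q in(g.min()-.5,g.max()+.5)])
```

```text
557.5 [94.5 55.7]
557.5 [96.6 55.4]
[array([90.5, 61.5]), array([102.5,  61.5])]
[array([90.6, 48.6]), array([102.5,  48.6])]
```

move_arm(
  motion=[
    {"x": 0, "y": 0.1, "z": 0, "yaw": 0},
    {"x": 0, "y": 0.2, "z": 0, "yaw": 0},
    {"x": 0, "y": 0.2, "z": 0, "yaw": 0},
    {"x": 0, "y": 0.2, "z": 0, "yaw": 0},
    {"x": 0, "y": 0.2, "z": 0, "yaw": 0},
    {"x": 0, "y": 0.2, "z": 0, "yaw": 0},
    {"x": 0, "y": 0.2, "z": 0, "yaw": 0},
    {"x": 0, "y": 0.2, "z": 0, "yaw": 0},
    {"x": 0, "y": 0.2, "z": 0, "yaw": 0},
    {"x": 0, "y": 0.2, "z": 0, "yaw": 0},
    {"x": 0, "y": 0.2, "z": 0, "yaw": 0},
    {"x": 0, "y": 0.2, "z": 0, "yaw": 0},
    {"x": 0, "y": 0.2, "z": 0, "yaw": 0},
    {"x": 0, "y": 0.2, "z": 0, "yaw": 0},
    {"x": 0, "y": 0.2, "z": 0, "yaw": 0},
    {"x": 0, "y": 0.2, "z": 0, "yaw": 0},
  ],
)

```text
clock: 14.18
eef_pos: [0.5504, -0.2506, 0.0566]
tool_rot: [0.657, 0.754, -0.003, -0.001]
ft_force: [-10.3, -2.2, 11.0]
grip_width: 0.0353
grasp_force: 63.2
```

move_arm(
  motion=[
    {"x": 0, "y": 0, "z": 0, "yaw": 0},
    {"x": 0, "y": 0, "z": 0, "yaw": 0},
    {"x": 0, "y": 0, "z": 0, "yaw": 0},
    {"x": 0, "y": 0, "z": 0, "yaw": 0},
    {"x": 0, "y": 0, "z": 0, "yaw": 0},
    {"x": 0, "y": 0, "z": 0, "yaw": 0},
    {"x": 0, "y": 0, "z": 0, "yaw": 0},
    {"x": 0, "y": 0, "z": 0, "yaw": 0},
    {"x": 0, "y": 0, "z": 0, "yaw": 0},
    {"x": 0, "y": 0, "z": 0, "yaw": 0},
    {"x": 0, "y": 0, "z": 0, "yaw": 0},
    {"x": 0, "y": 0, "z": 0, "yaw": 0},
    {"x": 0, "y": 0, "z": 0, "yaw": 0},
    {"x": 0, "y": 0, "z": 0, "yaw": 0},
    {"x": 0, "y": 0, "z": 0, "yaw": 0},
    {"x": 0, "y": 0, "z": 0, "yaw": 0},
    {"x": 0, "y": 0, "z": 0, "yaw": 0},
    {"x": 0, "y": 0, "z": 0, "yaw": 0},
    {"x": 0, "y": 0, "z": 0, "yaw": 0},
    {"x": 0, "y": 0, "z": 0, "yaw": 0},
  ],
)

```text
clock: 16.68
eef_pos: [0.5504, -0.2506, 0.0566]
tool_rot: [0.657, 0.754, -0.003, -0.001]
ft_force: [-9.7, -2.4, 11.1]
grip_width: 0.0349
grasp_force: 63.2
```

```bash
python3 st.py w7
python3 - <<'E'
from h import *
M=bot.camera_model("wrist")
J=np.array([.551887,-.249767]);a=.13966;A=np.array([[np.cos(a),np.sin(a)],[-np.sin(a),np.cos(a)]])
im=cv2.imread("pics/w7.png").astype(int);red=(im[...,2]>150)&(im[...,1]<80)
c=np.flatnonzero(red[172:178].any(0)).max()+.5
print(c,(A@(ray("wrist",175,c,.054,M)[:2]-J)*1e3).round(1))
E
```

```text
t 16.725 tcp in jig mm [-1.5 -0.6] z 0.0566 yaw err -0.1 tilt [-0.0052 -0.0027]
f jig [-11.08  -0.81] [-10.85720362  -2.34542302  11.38762445] [-0.3541082   2.22078993  0.39396143] 63.206744492053986
557.5 [96.1 55.7]
```

View pics/w7.png

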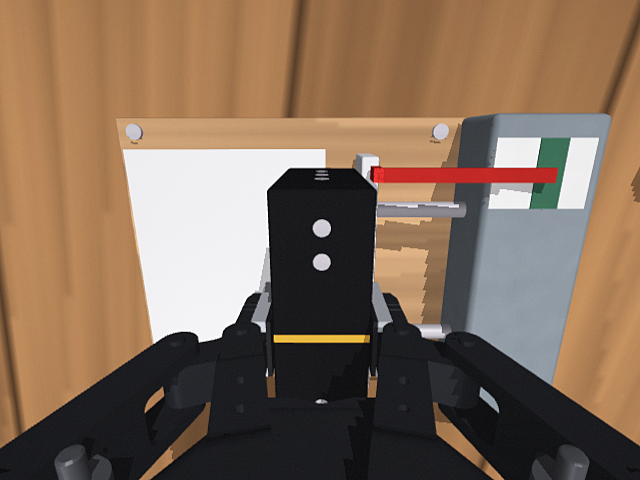

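The pointer tip is at 96.1 mm, mid-band, and the cage has been steady, flush and centred for over 3 s.

```bash
python3 -c "
from workcell import bot
print(bot.job_done())"
```

```text
the job is handed in; nothing more can be done
None
```

The job is handed in: the cage is still gripped, upright, flush and centred on the plate, pressing it with about 8 N (plate travel about 16 mm, pointer mid-band), held for over 4 s; the hand-in call returned no verdict.

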